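Sweep the cut carrot off the board into the oven tray

ROBOT

A 7-joint arm with a two-finger parallel gripper is mounted at the origin on the work surface. World frame = base frame: x ahead of the robot, y to its left, z up, the work surface at z = 0. Lengths are in m, angles in rad, forces in N, time in s.
With the tool pointing down it reaches from about 0.425 to 0.825 m from the base axis. Payload 3.6 kg.
Tool frame: the origin (TCP) lies on the front face of the gripper's body, between the roots of the fingers; the fingertips stand 84 mm ahead of it and the grasp point (between the pads) lies arm.pinch_z ahead of it (arm.pinch_z is the distance from the TCP to the grasp point, in m); z points along the fingers, y is the line along which they close (so a half turn about z gives the same grasp; the last joint's range is limited). The gripper opens to 93 mm and grips with 3 to 60 N. Pads are 15 mm wide; open, the fingers measure 128 mm over their backs; the gripper's body (75 mm by 188 mm) begins 65 mm behind the grasp point.
Start: joints at [-1.353, 0.615, -0.013, 1.423, 0.008, 1.103, -0.04], TCP at [0.158, 0.631, 0.303] pointing down, gripper open.
Joint ranges: [-3.12, 3.12], [-0.3, 2.06], [-1.34, 1.32], [0.26, 2.42], [-1.36, 4.5], [0.01, 1.98], [-2.84, 2.84]. Speed limits (rad/s): [2.79, 2.79, 3.14, 3.14, 3.14, 3.14, 3.14].

INTERFACE

Orientations are given as a rotation vector (axis times angle).
In Python, from workcell import sense, optics, finish_job, arm gives the robot as it stands.
- The arm moves only by the tool move_arm, never from a script. Its arguments are lists of equal length, an entry for each row: "xyz": the shift along the world's x, y, z in cm, a list of three; "twist": the turn about the world's z in degrees; "fingers": the opening, from 0 (shut) to 1 (fully open). A call has 1 to 8 rows; each row shifts and turns the commanded pose from where the row before left it; what a row does not reach is not made up. A row lasts 1/12 s, in which the tool goes at most 41.7 mm and 7.16 degrees, less where a joint would pass 70% of its speed; a pose out of reach is approached as far as the arm can. A call is refused whole if a number of a shift passes 4.17 or a number of a turn 7.16, either way. A call with a gripper value outside its range is refused whole. The fingers move at their own pace and stop on an object; "grip_force" is the grip in N (left out, the last holds). Time passes only in rows, so rows that do not move let the fingers close. It gives the time, the measured TCP pose, the force, the opening and the grip force at its end, in the units of the state.
- sense(): the state, without advancing time (a new reading comes with each control period).
- optics.read_camera(name): name is "scene" or "side" or "wrist"; returns a dict with "pixels" (400x640x3 uint8, blue, green, red), "intrinsics" (3x3 intrinsics, pixels), "extrinsics" (4x4, takes a point from world to camera coordinates); the wrist camera has in their place "T_tool_cam" (4x4, takes a point from camera to tool coordinates, whose origin is the TCP and whose axes are the flange's). Camera axes: x right, y down, z forward; pixel columns grow to the right and rows downward; lengths in m; the calibration is good to about 2 mm. A picture is of the moment at which its call begins: read the wrist's pose just before it. There is no depth.
- finish_job(): hands the job in; it is judged then, once.
The state is a dict: "time": time; "joint_pos": joint angles; "qvel": joint speeds; "joint_efforts": joint torques, N m; "position": TCP position; "ee_rot": TCP orientation; "force": force on the tool from outside, world axes, zero at the start; "torque": the same for the moment, N m; "grip_width": opening from 0.0 (shut) to 1.0 (fully open); "gripper_force": force on a finger pad.
Only numpy, scipy, OpenCV 4.12 (cv2) and the standard library are available. Lean on these libraries where they do the work, as an engineer would, in place of code of your own. Each camera call takes 0.05 s, during which the arm holds its last target. There are 200 camera calls.

TASK

With the fingers, sweep all five carrot slices along the chopping board and off its end into the dark oven tray that stands against it, not into the white scraps tray. Only push the slices, gently: do not pinch, squash or lift them. Leave the salt pot, the knife, the half carrot and everything else, both trays included, standing or lying where they are.

Things in the scene. Friction and masses are not known exactly. Their poses are not given: they have to be found in the camera images.
- board: Chopping board of pale wood, fixed on its rubber feet, 260 mm (its x) by 360 mm (its y), top face flat and 45 mm above the counter. Origin: centre of its underside, on the counter; its x points roughly away from the robot, its y roughly to the robot's left. Turned up to 0.16 rad.
- oven_tray: The toaster oven's baking tray of dark steel, loose, 0.5 kg, 280 mm (its x) by 180 mm (its y), 20 mm high, walls and floor 3 mm, open on top. It stands on the counter with its long side along one short end (the +y or the -y end) of the board, 3 to 6 mm from it, its axes parallel to the board's, its rim 25 mm lower than the board's top. Origin: centre of its underside.
- scraps_tray: Tray of white plastic with carrot peelings in it, the same size and shape as the oven tray, standing in the same way at the board's opposite end. Not for the slices. Origin: centre of its underside.
- slice1: Carrot slice, an orange round 32 mm across and 14 mm thick with a paler core, 10 to 15 g, lying flat on the board at the start (its centre 7 mm above the board's top). Origin: its centre; its z is the round's axis.
- slice2: Carrot slice, an orange round 32 mm across and 14 mm thick with a paler core, 10 to 15 g, lying flat on the board at the start (its centre 7 mm above the board's top). Origin: its centre; its z is the round's axis.
- slice3: Carrot slice, an orange round 31 mm across and 14 mm thick with a paler core, 10 to 15 g, lying flat on the board at the start (its centre 7 mm above the board's top). Origin: its centre; its z is the round's axis.
- slice4: Carrot slice, an orange round 31 mm across and 14 mm thick with a paler core, 10 to 15 g, lying flat on the board at the start (its centre 7 mm above the board's top). Origin: its centre; its z is the round's axis.
- slice5: Carrot slice, an orange round 30 mm across and 14 mm thick with a paler core, 10 to 15 g, lying flat on the board at the start (its centre 7 mm above the board's top). Origin: its centre; its z is the round's axis.
- half_carrot: Uncut end of the carrot with its green stub, 38 mm thick, 85 mm long along its y, lying on the board near its far long edge. A flat shaved along its underside keeps it from rolling. Origin: on its axis, 19 mm above the board, midway. To be left alone.
- knife: Small kitchen knife with a black handle, about 195 mm long along its y (blade to +y), 19 mm wide, 13 mm high, lying flat on the board near its far long edge, in line with the half carrot. Origin: on the underside where the handle meets the blade. To be left alone.
- salt_pot: Blue ceramic salt pot with a wooden lid, 36 mm across, 41 mm high, standing on the board between the nearer row of slices and the farther row. Origin: centre of its underside. To be left standing where it is.
- mug: White mug, 80 mm across, 90 mm high, with a handle, on the counter beyond one of the trays. Origin: centre of its underside.
- soy_bottle: Amber bottle with a red cap, 60 mm across, 170 mm high, on the counter on the far side of the board. Origin: centre of its underside.
- pepper_mill: Dark wooden pepper mill, 52 mm across, 128 mm high, on the counter beyond one of the trays. Origin: centre of its underside.
Things that resemble listed ones, but are neither listed nor needed, are in the scene too. Leave any turquoise look-alike of the slice1 alone.

How it is judged:
At the end, for the whole second after the job is handed in: The centres of all five slices are within the walls of the dark oven tray, less than 40 mm above the counter, at rest; the two trays, the salt pot, knife, half carrot, mug, bottle and mill are within 20 mm of where they began, the standing ones upright within 0.2 rad (x of slice1 in the frame of oven_tray between -0.137 and 0.137 m and y of slice1 in the frame of oven_tray between -0.087 and 0.087 m and z of slice1 in the frame of oven_tray between 0 and 0.04 m and linear speed of each of slice1, slice2, slice3, slice4, slice5 below 0.02 m/s and x of slice2 in the frame of oven_tray between -0.137 and 0.137 m and y of slice2 in the frame of oven_tray between -0.087 and 0.087 m and z of slice2 in the frame of oven_tray between 0 and 0.04 m and x of slice3 in the frame of oven_tray between -0.137 and 0.137 m and y of slice3 in the frame of oven_tray between -0.087 and 0.087 m and z of slice3 in the frame of oven_tray between 0 and 0.04 m and x of slice4 in the frame of oven_tray between -0.137 and 0.137 m and y of slice4 in the frame of oven_tray between -0.087 and 0.087 m and z of slice4 in the frame of oven_tray between 0 and 0.04 m and x of slice5 in the frame of oven_tray between -0.137 and 0.137 m and y of slice5 in the frame of oven_tray between -0.087 and 0.087 m and z of slice5 in the frame of oven_tray between 0 and 0.04 m and distance of each of oven_tray, scraps_tray, half_carrot, knife, salt_pot, mug, soy_bottle, pepper_mill from where it was at the start of the episode below 0.02 m and angle between each of salt_pot, mug, soy_bottle, pepper_mill's own z axis and vertical below 0.2 rad); the robot touches nothing.
It fails at once if a slice is lifted: its centre comes more than 85 mm above the counter (33 mm higher than where it lay) (height (world z) of any of slice1, slice2, slice3, slice4, slice5 above 0.085 m).
It fails at once if a slice is pinched or pressed by the fingers with more than 15 N (contact force between the fingers and slice1 above 15 N or contact force between the fingers and slice2 above 15 N or contact force between the fingers and slice3 above 15 N or contact force between the fingers and slice4 above 15 N or contact force between the fingers and slice5 above 15 N).
It fails at once if a tray is shoved more than 20 mm (distance of any of oven_tray, scraps_tray from where it was at the start of the episode above 0.02 m).
It fails at once if the salt pot, knife, half carrot, mug, bottle or mill is moved more than 20 mm (distance of any of half_carrot, knife, salt_pot, mug, soy_bottle, pepper_mill from where it was at the start of the episode above 0.02 m).
It also fails if it takes over 67 s, if anything falls off the work surface, if the arm or the gripper's body presses on something with over 40 N, if the wrist force passes 120 N, or if a joint passes its speed limit or range.

## Working session

There is one attempt and no reset: what is moved stays moved. The work goes in short steps, Python scripts to look and compute and a tool call to move; the robot and the scene stay as the last step left them, time stands still between calls to the robot, and variables do not carry over. Pictures are saved under pics/ and viewed, at most 10 in all, crops included, and the job is handed in when it is done.

Besides the shell and the picture viewer there is one more tool, called after "Call:" by a JSON object that holds its "api" and its "payload", one argument or row to a line. move_arm: Moves the arm, as the interface text tells. Its arguments: {"type":"object","properties":{"xyz":{"type":"array"},"twist":{"type":"array"},"fingers":{"type":"array"},"grip_force":{"type":"number"}},"required":["xyz","twist","fingers"]}

```bash
mkdir -p pics; ls; python3 - <<'E'
from workcell import sense, optics, arm
import cv2,numpy as np
s=sense();print(s['time'],s['position'],s['ee_rot'],s['grip_width'],arm.pinch_z)
for n in ("scene","side"):
    c=optics.read_camera(n);cv2.imwrite(f'pics/{n}0.png',c['pixels']);np.savez(f'{n}0.npz',**{k:c[k] for k in('pixels','intrinsics','extrinsics')})
    E=c['extrinsics'];print(n,-E[:3,:3].T@E[:3,3],E[2,:3])
E
```

```text
pics
0.0 [0.15742782 0.63005314 0.30157952] [-0.38352163 -3.11785362  0.00402055] 1.0042372664309671 0.0653
scene [1.39517084 0.90782535 1.24487034] [-0.4855627  -0.52937913 -0.69569145]
side [-0.04773262 -0.68024277  1.15887726] [ 0.42565048  0.49099963 -0.76009278]
```

View pics/scene0.png

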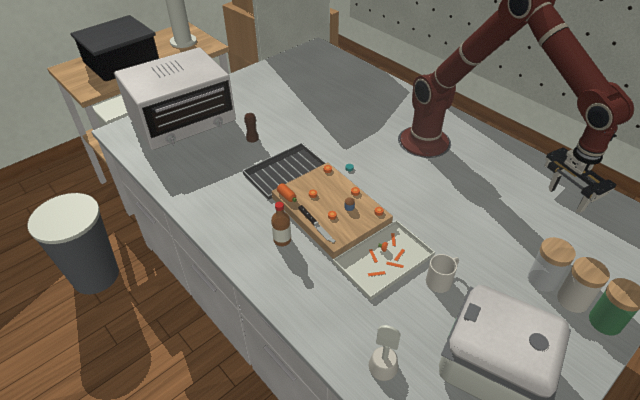

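View pics/side0.png

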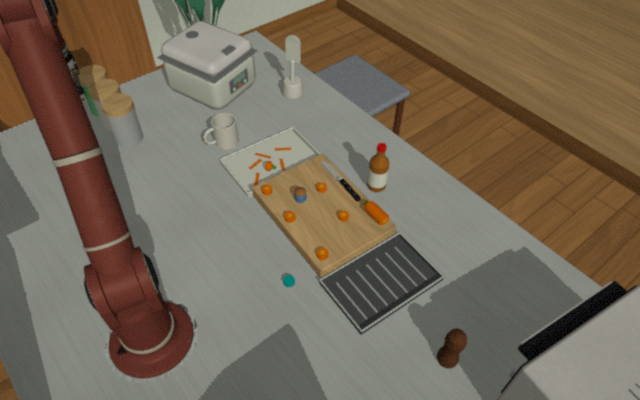

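The oven tray is at the -y end: scene about (290,172), side about (380,280). In the scene view the five slices are at (328,169), (355,191), (379,211), (313,193) and (333,215), with the salt pot at (350,203).

```bash
cat > h.py <<'E'
import numpy as np,cv2
def cast(K,E,uv,z):
    R,t=E[:3,:3],E[:3,3];o=-R.T@t;d=R.T@np.linalg.solve(K,[uv[0],uv[1],1.]);return o+d*(z-o[2])/d[2]
def blobs(img,lo,hi,amin=8):
    m=cv2.inRange(cv2.cvtColor(img,cv2.COLOR_BGR2HSV),lo,hi)
    n,l,s,c=cv2.connectedComponentsWithStats(m)
    return m,[(s[i,4],c[i],s[i,:4]) for i in range(1,n) if s[i,4]>=amin]
E
python3 - <<'E'
from h import *
for n,roi in(("scene",(235,130,440,305)),("side",(215,125,450,335))):
    f=np.load(n+'0.npz');I=f['pixels'];K,E=f['intrinsics'],f['extrinsics']
    x0,y0,x1,y1=roi;M=np.zeros_like(I);M[y0:y1,x0:x1]=I[y0:y1,x0:x1]
    print(n)
    for nm,lo,hi,z in(("orange",(4,170,110),(16,255,255),.053),("blue",(100,60,40),(130,255,255),.06),("turq",(80,120,60),(98,255,255),.007)):
        for a,c,b in blobs(M,lo,hi)[1]: print(nm,a,c.round(1),b,cast(K,E,c,z)[:2].round(4))
    m,_=blobs(M,(10,50,110),(28,165,255))
    m=cv2.morphologyEx(m,cv2.MORPH_CLOSE,np.ones((9,9)));m=cv2.morphologyEx(m,cv2.MORPH_OPEN,np.ones((5,5)))
    c=max(cv2.findContours(m,0,2)[0],key=cv2.contourArea);h=cv2.convexHull(c)
    q=cv2.approxPolyDP(h,8,True)[:,0];print('board hull',[(tuple(p),cast(K,E,p,.045)[:2].round(3)) for p in q])
    cv2.imwrite(f'pics/{n}_z.png',cv2.resize(I[y0:y1,x0:x1],None,fx=2.8,fy=2.8,interpolation=2))
E
```

```text
scene
orange 42 [327.2 168.5] [324 165   8   8] [ 0.4614 -0.0953]
orange 169 [285.5 191.6] [277 184  18  17] [ 0.6557 -0.103 ]
orange 42 [355.  190.9] [351 187   9   8] [0.4703 0.0603]
orange 46 [312.5 193.4] [309 190   8   8] [ 0.5909 -0.0317]
orange 40 [378.5 210.2] [375 207   8   8] [0.4784 0.182 ]
orange 47 [331.7 214.7] [328 211   8   8] [0.6111 0.09  ]
orange 22 [393.  239.7] [392 234   3  12] [0.5405 0.304 ]
orange 34 [383.8 245.9] [382 242   5   9] [0.5818 0.3017]
orange 27 [372.9 255.6] [370 250   7  12] [0.6361 0.3056]
orange 28 [399.  254.5] [395 250   9  10] [0.5723 0.3574]
orange 27 [394.6 264.4] [387 262  16   5] [0.6118 0.374 ]
orange 31 [376.5 273.3] [369 272  16   4] [0.6776 0.3597]
blue 42 [349.  207.2] [345 204   9   7] [0.5481 0.1086]
turq 36 [349.1 166.7] [346 164   7   7] [ 0.3548 -0.0848]
board hull [((np.int32(272), np.int32(190)), array([ 0.681, -0.149])), ((np.int32(329), np.int32(164)), array([ 0.432, -0.117])), ((np.int32(391), np.int32(221)), array([0.478, 0.24 ])), ((np.int32(333), np.int32(254)), array([0.72 , 0.212])), ((np.int32(284), np.int32(215)), 
[... 627 characters left out ...]
75.8 212.5] [364 201  25  24] [ 0.671  -0.0814]
orange 87 [289.6 216.6] [284 211  12  12] [0.471  0.0603]
orange 81 [343.1 216.1] [338 211  11  11] [ 0.5899 -0.0329]
orange 97 [321.9 253.7] [316 248  13  12] [ 0.461  -0.0948]
blue 51 [300.  198.6] [295 196  11   6] [0.5318 0.0903]
turq 108 [288.4 280.5] [283 275  12  12] [ 0.3579 -0.0811]
board hull [((np.int32(254), np.int32(154)), array([0.542, 0.339])), ((np.int32(324), np.int32(155)), array([0.712, 0.198])), ((np.int32(381), np.int32(187)), array([ 0.757, -0.015])), ((np.int32(395), np.int32(233)), array([ 0.667, -0.164])), ((np.int32(320), np.int32(275)), array([ 0.418, -0.139])), ((np.int32(254), np.int32(197)), array([0.439, 0.19 ]))]
```

```bash
python3 -c "
import cv2,numpy as np
a=cv2.imread('pics/scene_z.png');print(a.shape)"
```

```text
(490, 574, 3)
```

View pics/scene_z.png

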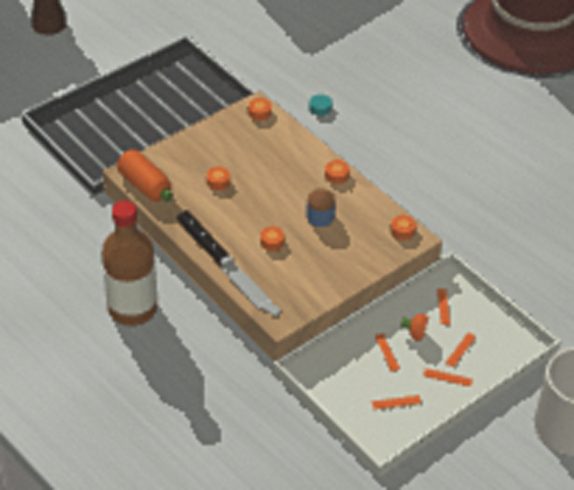

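Both views agree to about 2 mm, and the board's yaw is about -0.128 rad. I'll use the fingers as a fork with a gap of about 22 mm, lined up across the board, and push the slices off the -y end one at a time.

Call:
{"api": "move_arm", "payload": {
  "xyz": [
    [2.3,-2.7,0],
    [2.3,-2.7,0],
    [2.3,-2.7,0],
    [2.3,-2.7,0],
    [2.3,-2.7,0],
    [2.3,-2.7,0],
    [2.3,-2.7,0],
    [2.3,-2.7,0]
  ],
  "twist": [-6.9,-6.9,-6.9,-6.9,-6.9,-6.9,-6.9,-6.9],
  "fingers": [0.24,0.24,0.24,0.24,0.24,0.24,0.24,0.24]
}}

```text
time: 0.77
position: [0.3422, 0.413, 0.3025]
ee_rot: [-1.792, -2.58, 0.001]
force: [0.3, 0.4, -0.1]
grip_width: 0.476
gripper_force: 0.0
```

Call:
{"api": "move_arm", "payload": {
  "xyz": [
    [0.9,-3.3,-0.7],
    [0.9,-3.3,-0.7],
    [0.9,-3.3,-0.7],
    [0.9,-3.3,-0.7],
    [0.9,-3.3,-0.7],
    [0.9,-3.3,-0.7],
    [0.9,-3.3,-0.7],
    [0.9,-3.3,-0.7]
  ],
  "twist": [-3.5,-3.5,-3.5,-3.5,-3.5,-3.5,-3.5,-3.5],
  "fingers": [0.24,0.24,0.24,0.24,0.24,0.24,0.24,0.24]
}}

```text
time: 1.43
position: [0.4134, 0.1491, 0.2464]
ee_rot: [-2.359, -2.074, 0.0]
force: [1.3, 0.7, -0.5]
grip_width: 0.235
gripper_force: 0.0
```

Call:
{"api": "move_arm", "payload": {
  "xyz": [
    [0.7,-2.5,-0.8],
    [0.7,-2.5,-0.8],
    [0.7,-2.5,-0.8],
    [0.7,-2.5,-0.8],
    [0.7,-2.5,-0.8],
    [0.7,-2.5,-0.8],
    [0.7,-2.5,-0.8],
    [0.5,-2.4,-0.8]
  ],
  "twist": [0,0,0,0,0,0,0,0],
  "fingers": [0.24,0.24,0.24,0.24,0.24,0.24,0.24,0.24]
}}

```text
time: 2.1
position: [0.4679, -0.0497, 0.1822]
ee_rot: [2.357, 2.077, -0.0]
force: [0.3, -0.1, -0.2]
grip_width: 0.24
gripper_force: 0.0
```

```bash
cat >> h.py <<'E'
def wrist(sense,optics):
    from scipy.spatial.transform import Rotation as Ro
    s=sense();c=optics.read_camera('wrist')
    T=np.eye(4);T[:3,:3]=Ro.from_rotvec(s['ee_rot']).as_matrix();T[:3,3]=s['position']
    return s,c['pixels'],c['intrinsics'],np.linalg.inv(T@c['T_tool_cam'])
E
python3 - <<'E'
from h import *
from workcell import sense,optics
s,I,K,E=wrist(sense,optics);print(s['position'])
cv2.imwrite('pics/w1.png',I)
for a,c,b in blobs(I,(4,170,110),(16,255,255),40)[1]: print(a,c.round(1),b,cast(K,E,c,.056)[:2].round(4))
E
```

```text
[ 0.46790244 -0.04974077  0.18216413]
2719 [298.6  41.4] [269  10  59  64] [0.4696 0.0589]
2023 [508.1 174.7] [479 150  60  52] [ 0.5877 -0.0329]
87 [605.5 209.9] [595 187  33  59] [ 0.65  -0.064]
3432 [617.5 246. ] [589 191  51 117] [ 0.6603 -0.0905]
1452 [318.  284.9] [295 262  46  47] [ 0.4607 -0.0939]
```

View pics/w1.png

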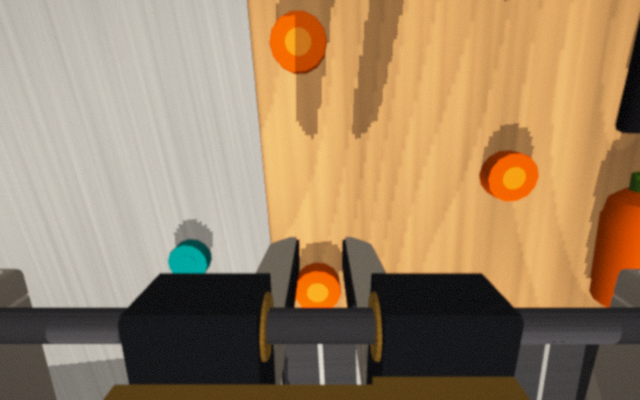

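The wrist view shows slice A at (318,285), centred between the fingers, with the board edge to its left. All positions are confirmed, so I'll lower and push A.

Call:
{"api": "move_arm", "payload": {
  "xyz": [
    [0,0,-1.0],
    [0,0,-1.0],
    [0,0,-1.0],
    [0,0,-0.8],
    [0,0,-0.6],
    [0,0,-0.4],
    [0,-0.5,0],
    [-0.1,-0.8,0]
  ],
  "twist": [0,0,0,0,0,0,0,0],
  "fingers": [0.24,0.24,0.24,0.24,0.24,0.24,0.24,0.24]
}}

```text
time: 2.82
position: [0.4668, -0.061, 0.1347]
ee_rot: [-2.355, -2.079, -0.001]
force: [-0.3, 0.3, -0.4]
grip_width: 0.241
gripper_force: 0.0
```

Call:
{"api": "move_arm", "payload": {
  "xyz": [
    [-0.1,-0.8,0],
    [-0.1,-0.8,0],
    [-0.1,-0.8,0],
    [-0.1,-1.0,0],
    [-0.2,-1.2,0],
    [-0.2,-1.4,0],
    [-0.2,-1.6,0],
    [-0.2,-1.6,0]
  ],
  "twist": [0,0,0,0,0,0,0,0],
  "fingers": [0.24,0.24,0.24,0.24,0.24,0.24,0.24,0.24]
}}

```text
time: 3.48
position: [0.4542, -0.1549, 0.1349]
ee_rot: [2.357, 2.076, 0.0]
force: [-0.4, -0.7, -0.9]
grip_width: 0.24
gripper_force: 0.0
```

```bash
cat > look.py <<'E'
from h import *
from workcell import sense,optics
import sys
s=sense();print(s['time'],s['position'],s['force'].round(1) if hasattr(s['force'],'round') else s['force'])
for n,(x0,y0,x1,y1) in(("scene",(235,130,400,230)),("side",(260,165,450,335))):
    f=optics.read_camera(n);I=f['pixels'];M=np.zeros_like(I);M[y0:y1,x0:x1]=I[y0:y1,x0:x1]
    print(n)
    for a,c,b in blobs(M,(4,170,110),(16,255,255))[1]: print(a,c.round(1),'board',cast(f['intrinsics'],f['extrinsics'],c,.053)[:2].round(3),'tray',cast(f['intrinsics'],f['extrinsics'],c,.011)[:2].round(3))
    if len(sys.argv)>1: cv2.imwrite(f'pics/{n}_{sys.argv[1]}.png',cv2.resize(I[y0:y1,x0:x1],None,fx=3,fy=3,interpolation=2))
E
python3 look.py a
```

```text
3.4833 [ 0.45424387 -0.15488492  0.1349228 ] [-0.4 -0.7 -0.9]
scene
25 [315. 165.] board [ 0.482 -0.141] tray [ 0.45  -0.178]
168 [285.6 191.6] board [ 0.656 -0.103] tray [ 0.629 -0.139]
36 [355.2 191. ] board [0.47  0.061] tray [0.438 0.031]
45 [312.4 193.5] board [ 0.591 -0.032] tray [ 0.563 -0.065]
43 [378.3 210.4] board [0.479 0.182] tray [0.447 0.157]
48 [331.7 214.7] board [0.611 0.09 ] tray [0.583 0.061]
side
26 [268.  167.1] board [0.538 0.257] tray [0.56  0.293]
11 [282.8 167.1] board [0.573 0.229] tray [0.597 0.264]
76 [379.6 168.4] board [0.802 0.04 ] tray [0.834 0.067]
66 [266.7 189.9] board [0.48  0.183] tray [0.5   0.216]
24 [376.6 189.2] board [ 0.735 -0.017] tray [0.765 0.008]
296 [375.6 212.5] board [ 0.671 -0.081] tray [ 0.698 -0.058]
88 [289.6 216.6] board [0.471 0.06 ] tray [0.491 0.088]
100 [340.3 285.3] board [ 0.435 -0.199] tray [ 0.454 -0.181]
```

A is in the oven tray at about (0.453,-0.180). Next is B.

Call:
{"api": "move_arm", "payload": {
  "xyz": [
    [0,0,2.4],
    [0.3,2.6,2.4],
    [0.3,3.9,0],
    [0.3,3.9,0],
    [0.3,3.9,0],
    [0.3,3.9,0],
    [0.3,3.9,0],
    [0.3,3.9,0]
  ],
  "twist": [0,0,0,0,0,0,0,0],
  "fingers": [0.24,0.24,0.24,0.24,0.24,0.24,0.24,0.24]
}}

```text
time: 4.25
position: [0.4749, 0.1093, 0.1829]
ee_rot: [-2.355, -2.078, -0.0]
force: [0.3, -0.2, -0.7]
grip_width: 0.237
gripper_force: 0.0
```

Call:
{"api": "move_arm", "payload": {
  "xyz": [
    [0.1,0,-0.4],
    [0,0,-1.0],
    [0,0,-1.0],
    [0,0,-1.0],
    [0,0,-0.8],
    [0,0,-0.6],
    [0,-0.5,0],
    [-0.1,-0.8,0]
  ],
  "twist": [0,0,0,0,0,0,0,0],
  "fingers": [0.24,0.24,0.24,0.24,0.24,0.24,0.24,0.24]
}}

```text
time: 4.92
position: [0.4755, 0.0931, 0.1343]
ee_rot: [-2.356, -2.077, 0.001]
force: [0.4, 0.1, 0.0]
grip_width: 0.24
gripper_force: 0.0
```

Call:
{"api": "move_arm", "payload": {
  "xyz": [
    [0,-0.6,0],
    [-0.1,-0.8,0],
    [-0.1,-0.8,0],
    [-0.1,-1.0,0],
    [-0.1,-1.0,0],
    [-0.1,-1.0,0],
    [-0.1,-1.0,0],
    [-0.1,-1.0,0]
  ],
  "twist": [0,0,0,0,0,0,0,0],
  "fingers": [0.24,0.24,0.24,0.24,0.24,0.24,0.24,0.24]
}}

```text
time: 5.58
position: [0.4684, 0.0205, 0.1349]
ee_rot: [2.357, 2.077, 0.0]
force: [-0.3, -0.2, -0.6]
grip_width: 0.24
gripper_force: 0.2
```

```bash
python3 look.py
```

```text
5.5833 [0.46841881 0.02048541 0.13485321] [-0.3 -0.2 -0.6]
scene
35 [313.6 164.8] board [ 0.485 -0.146] tray [ 0.453 -0.183]
11 [347.5 182.7] board [0.46  0.011] tray [ 0.427 -0.02 ]
166 [285.5 191.6] board [ 0.656 -0.103] tray [ 0.629 -0.139]
45 [312.6 193.5] board [ 0.591 -0.031] tray [ 0.562 -0.065]
20 [379.6 211.2] board [0.479 0.188] tray [0.447 0.163]
47 [331.6 214.6] board [0.611 0.089] tray [0.584 0.061]
side
25 [268.1 167. ] board [0.538 0.258] tray [0.561 0.293]
73 [379.8 168.6] board [0.802 0.038] tray [0.834 0.066]
82 [266.6 189.7] board [0.48  0.184] tray [0.5   0.217]
22 [377.1 189.2] board [ 0.736 -0.019] tray [0.766 0.007]
300 [375.6 212.6] board [ 0.671 -0.081] tray [ 0.698 -0.058]
76 [342.8 216.2] board [ 0.589 -0.033] tray [ 0.613 -0.008]
81 [301.7 230.4] board [0.467 0.   ] tray [0.487 0.026]
100 [340.3 285.3] board [ 0.435 -0.199] tray [ 0.454 -0.181]
```

Call:
{"api": "move_arm", "payload": {
  "xyz": [
    [0.1,-1.0,0],
    [0.1,-1.0,0],
    [0.1,-1.0,0],
    [0.1,-1.0,0],
    [0.1,-1.0,0],
    [0.1,-1.0,0],
    [0.1,-1.0,0],
    [0.1,-1.0,0]
  ],
  "twist": [0,0,0,0,0,0,0,0],
  "fingers": [0.24,0.24,0.24,0.24,0.24,0.24,0.24,0.24]
}}

```text
time: 6.35
position: [0.4766, -0.0595, 0.1347]
ee_rot: [-2.357, -2.077, 0.0]
force: [-0.5, 0.4, 0.2]
grip_width: 0.239
gripper_force: 0.0
```

Call:
{"api": "move_arm", "payload": {
  "xyz": [
    [0.1,-1.0,0],
    [0.1,-1.0,0],
    [0.1,-1.1,0],
    [0.1,-1.2,0],
    [0.1,-1.4,0],
    [0.1,-1.5,0],
    [0,-1.6,0],
    [0,-0.8,0]
  ],
  "twist": [0,0,0,0,0,0,0,0],
  "fingers": [0.24,0.24,0.24,0.24,0.24,0.24,0.24,0.24]
}}

```text
time: 7.02
position: [0.4824, -0.1573, 0.1349]
ee_rot: [2.358, 2.073, -0.001]
force: [-0.2, 0.4, 0.6]
grip_width: 0.241
gripper_force: 0.0
```

```bash
python3 look.py
```

```text
7.0167 [ 0.48240755 -0.15729357  0.13488962] [-0.2  0.4  0.6]
scene
47 [311.2 166.7] board [ 0.499 -0.144] tray [ 0.467 -0.181]
170 [285.6 191.7] board [ 0.656 -0.103] tray [ 0.629 -0.138]
41 [312.5 193.8] board [ 0.592 -0.03 ] tray [ 0.564 -0.063]
42 [378.4 210.3] board [0.479 0.182] tray [0.447 0.156]
47 [331.6 214.6] board [0.611 0.089] tray [0.584 0.061]
side
27 [268.1 167. ] board [0.538 0.258] tray [0.561 0.293]
11 [282.8 167.1] board [0.573 0.229] tray [0.597 0.264]
75 [379.3 168.5] board [0.801 0.04 ] tray [0.833 0.067]
63 [321.3 187.7] board [0.611 0.09 ] tray [0.636 0.119]
67 [266.6 190. ] board [0.48  0.183] tray [0.5   0.216]
16 [377.9 189.3] board [ 0.738 -0.02 ] tray [0.768 0.005]
262 [375.9 211.7] board [ 0.673 -0.079] tray [ 0.701 -0.057]
198 [344.5 282. ] board [ 0.45  -0.199] tray [ 0.469 -0.18 ]
```

Call:
{"api": "move_arm", "payload": {
  "xyz": [
    [0,0,2.4],
    [1.6,2.4,2.4],
    [1.6,2.4,0],
    [1.6,2.4,0],
    [1.6,2.4,0],
    [1.6,2.5,0],
    [1.7,2.5,0],
    [1.7,2.4,0]
  ],
  "twist": [0,0,0,0,0,0,0,0],
  "fingers": [0.24,0.24,0.24,0.24,0.24,0.24,0.24,0.24]
}}

```text
time: 7.78
position: [0.5965, 0.0188, 0.1825]
ee_rot: [-2.353, -2.079, 0.0]
force: [0.1, -0.4, -0.4]
grip_width: 0.238
gripper_force: 0.0
```

```bash
python3 - <<'E'
from h import *
for n in("scene","side"):
    f=np.load(n+'0.npz');x0,y0=(260,190) if n=='scene' else (365,135)
    I=f['pixels'][y0:y0+30,x0:x0+35]
    for H in((0,150,90),(4,255,255)),((174,150,90),(180,255,255)):
        for a,c,b in blobs(I,*H,5)[1]: print(n,a,c+[x0,y0],cast(f['intrinsics'],f['extrinsics'],c+[x0,y0],.16))
E
python3 - <<'E'
import sys;sys.path.insert(0,'.')
from h import *
from workcell import sense,optics
s,I,K,E=wrist(sense,optics);print(s['position'])
for a,c,b in blobs(I,(4,170,110),(16,255,255),40)[1]: print(a,c.round(1),b,cast(K,E,c,.056)[:2].round(4))
E
```

```text
scene 63 [278.9047619  205.73015873] [0.77786368 0.02354335 0.16      ]
side 66 [381.37878788 147.07575758] [0.78387405 0.02908185 0.16      ]
[0.59653782 0.01882829 0.18252425]
3248 [189.7 110.1] [158  78  65  65] [0.5285 0.0988]
1700 [328.3 109.3] [303  84  52  53] [0.61   0.0891]
86 [526.6 189.4] [518 179  17  20] [0.728  0.0252]
1169 [623.6 222.1] [594 192  46  56] [ 0.7909 -0.0047]
1192 [318.9 288.7] [296 270  46  39] [ 0.5895 -0.0283]
```

Call:
{"api": "move_arm", "payload": {
  "xyz": [
    [0,0,-1.0],
    [0,0,-1.0],
    [0,0,-1.0],
    [0,0,-1.0],
    [0,0,-0.8],
    [0,-0.5,0],
    [-0.1,-0.8,0],
    [-0.1,-0.8,0]
  ],
  "twist": [0,0,0,0,0,0,0,0],
  "fingers": [0.24,0.24,0.24,0.24,0.24,0.24,0.24,0.24]
}}

```text
time: 8.5
position: [0.5946, -0.0068, 0.1349]
ee_rot: [2.357, 2.076, 0.0]
force: [-0.6, -0.9, 0.2]
grip_width: 0.241
gripper_force: 0.0
```

Call:
{"api": "move_arm", "payload": {
  "xyz": [
    [-0.1,-0.6,0],
    [-0.1,-0.7,0],
    [-0.1,-0.9,0],
    [-0.1,-1.0,0],
    [-0.1,-1.0,0],
    [-0.1,-1.0,0],
    [-0.1,-1.0,0],
    [-0.1,-1.0,0]
  ],
  "twist": [0,0,0,0,0,0,0,0],
  "fingers": [0.24,0.24,0.24,0.24,0.24,0.24,0.24,0.24]
}}

```text
time: 9.17
position: [0.5864, -0.0785, 0.1348]
ee_rot: [2.357, 2.077, 0.0]
force: [0.4, 0.8, 0.3]
grip_width: 0.24
gripper_force: 0.3
```

Call:
{"api": "move_arm", "payload": {
  "xyz": [
    [-0.1,-1.0,0],
    [-0.1,-1.0,0],
    [-0.1,-1.1,0],
    [-0.1,-1.2,0],
    [-0.2,-1.4,0],
    [-0.2,-1.5,0],
    [-0.2,-1.6,0],
    [-0.1,-1.0,0]
  ],
  "twist": [0,0,0,0,0,0,0,0],
  "fingers": [0.24,0.24,0.24,0.24,0.24,0.24,0.24,0.24]
}}

```text
time: 9.83
position: [0.5747, -0.1787, 0.1348]
ee_rot: [2.359, 2.073, -0.003]
force: [-0.1, -1.2, 0.3]
grip_width: 0.238
gripper_force: 0.0
```

```bash
python3 look.py
```

```text
9.8333 [ 0.57469355 -0.17866726  0.13475454] [-0.1 -1.2  0.3]
scene
71 [310.6 166. ] board [ 0.498 -0.148] tray [ 0.466 -0.185]
35 [287.7 178.1] board [ 0.605 -0.153] tray [ 0.577 -0.191]
169 [285.7 191.8] board [ 0.656 -0.102] tray [ 0.63  -0.138]
43 [378.4 210.4] board [0.479 0.182] tray [0.447 0.157]
45 [331.7 214.7] board [0.611 0.09 ] tray [0.583 0.061]
side
26 [268.  167.1] board [0.538 0.257] tray [0.56  0.293]
12 [282.7 166.9] board [0.574 0.23 ] tray [0.597 0.265]
70 [321.2 187.5] board [0.611 0.09 ] tray [0.636 0.12 ]
69 [266.4 190. ] board [0.479 0.183] tray [0.499 0.216]
86 [376.7 263.7] board [ 0.552 -0.209] tray [ 0.575 -0.192]
193 [344.5 281.9] board [ 0.45  -0.198] tray [ 0.469 -0.18 ]
```

Call:
{"api": "move_arm", "payload": {
  "xyz": [
    [0,0.5,2.4],
    [0.5,3.0,2.4],
    [0.6,4.0,0],
    [0.6,4.0,0],
    [0.6,4.0,0],
    [0.6,4.0,0],
    [0.6,4.0,0],
    [0.6,4.0,0]
  ],
  "twist": [0,0,0,0,0,0,0,0],
  "fingers": [0.24,0.24,0.24,0.24,0.24,0.24,0.24,0.24]
}}

```text
time: 10.6
position: [0.6161, 0.1031, 0.1827]
ee_rot: [-2.354, -2.078, -0.0]
force: [0.8, 1.0, 0.0]
grip_width: 0.243
gripper_force: 0.0
```

Call:
{"api": "move_arm", "payload": {
  "xyz": [
    [0.1,4.0,0],
    [0,0.2,-0.4],
    [0,0,-1.0],
    [0,0,-1.0],
    [0,0,-1.0],
    [0,0,-0.8],
    [0,0,-0.6],
    [0,-0.5,0]
  ],
  "twist": [0,0,0,0,0,0,0,0],
  "fingers": [0.24,0.24,0.24,0.24,0.24,0.24,0.24,0.24]
}}

```text
time: 11.27
position: [0.6165, 0.1364, 0.1327]
ee_rot: [-2.355, -2.075, 0.004]
force: [0.0, 0.8, -0.3]
grip_width: 0.237
gripper_force: 0.0
```

Call:
{"api": "move_arm", "payload": {
  "xyz": [
    [-0.1,-0.8,0.1],
    [-0.1,-0.8,0],
    [-0.1,-0.6,0],
    [-0.1,-0.8,0],
    [-0.1,-1.0,0],
    [-0.1,-1.0,0],
    [-0.1,-1.0,0],
    [-0.2,-1.0,0]
  ],
  "twist": [0,0,0,0,0,0,0,0],
  "fingers": [0.24,0.24,0.24,0.24,0.24,0.24,0.24,0.24]
}}

```text
time: 11.93
position: [0.6086, 0.0653, 0.136]
ee_rot: [2.357, 2.076, 0.001]
force: [-0.1, -0.5, 1.1]
grip_width: 0.241
gripper_force: 0.2
```

Call:
{"api": "move_arm", "payload": {
  "xyz": [
    [-0.1,-1.0,0],
    [-0.1,-1.0,0],
    [-0.1,-1.0,0],
    [-0.2,-1.0,0],
    [-0.3,-1.0,0],
    [-0.3,-1.0,0],
    [-0.3,-1.0,0],
    [-0.3,-1.0,0]
  ],
  "twist": [0,0,0,0,0,0,0,0],
  "fingers": [0.24,0.24,0.24,0.24,0.24,0.24,0.24,0.24]
}}

```text
time: 12.6
position: [0.5911, -0.0144, 0.1357]
ee_rot: [-2.357, -2.077, 0.0]
force: [-0.0, -0.9, -0.6]
grip_width: 0.244
gripper_force: 0.3
```

```bash
python3 look.py
```

```text
12.6 [ 0.5910831  -0.01439159  0.13573158] [-0.  -0.9 -0.6]
scene
9 [305.8 165.6] board [ 0.51  -0.162] tray [ 0.478 -0.2  ]
15 [285.7 178.3] board [ 0.611 -0.158] tray [ 0.583 -0.195]
170 [285.6 191.6] board [ 0.656 -0.103] tray [ 0.629 -0.139]
13 [315.5 193.8] board [ 0.584 -0.023] tray [ 0.556 -0.056]
43 [378.4 210.4] board [0.479 0.183] tray [0.447 0.157]
side
26 [268.  167.1] board [0.538 0.257] tray [0.56  0.293]
12 [282.7 166.9] board [0.574 0.23 ] tray [0.597 0.265]
82 [380.  168.2] board [0.804 0.039] tray [0.836 0.067]
70 [266.4 189.9] board [0.479 0.184] tray [0.499 0.217]
15 [378.2 189.4] board [ 0.738 -0.021] tray [0.768 0.004]
296 [375.6 212.5] board [ 0.671 -0.081] tray [ 0.698 -0.058]
70 [343.3 216.5] board [ 0.589 -0.034] tray [ 0.614 -0.01 ]
88 [376.7 263.6] board [ 0.553 -0.209] tray [ 0.575 -0.191]
197 [344.4 281.8] board [ 0.45  -0.198] tray [ 0.469 -0.18 ]
```

Call:
{"api": "move_arm", "payload": {
  "xyz": [
    [-0.4,-1.0,0],
    [-0.4,-1.0,0],
    [-0.4,-1.0,0],
    [-0.4,-1.0,0],
    [-0.4,-1.0,0],
    [-0.4,-1.0,0],
    [-0.4,-1.0,0],
    [-0.4,-1.0,0]
  ],
  "twist": [0,0,0,0,0,0,0,0],
  "fingers": [0.24,0.24,0.24,0.24,0.24,0.24,0.24,0.24]
}}

```text
time: 13.37
position: [0.559, -0.0946, 0.1358]
ee_rot: [-2.357, -2.077, 0.0]
force: [0.1, 0.0, -0.2]
grip_width: 0.239
gripper_force: 0.0
```

Call:
{"api": "move_arm", "payload": {
  "xyz": [
    [-0.4,-1.0,0],
    [-0.4,-1.1,0],
    [-0.4,-1.2,0],
    [-0.4,-1.3,0],
    [-0.3,-1.4,0],
    [-0.2,-1.4,0],
    [-0.2,-1.2,0],
    [0,0,0]
  ],
  "twist": [0,0,0,0,0,0,0,0],
  "fingers": [0.24,0.24,0.24,0.24,0.24,0.24,0.24,0.24]
}}

```text
time: 14.03
position: [0.5355, -0.1837, 0.136]
ee_rot: [2.361, 2.069, -0.003]
force: [0.3, 0.0, 0.5]
grip_width: 0.239
gripper_force: 0.0
```

```bash
python3 look.py
```

```text
14.0333 [ 0.53547423 -0.18370107  0.13599455] [0.3 0.  0.5]
scene
72 [310.7 166.1] board [ 0.498 -0.148] tray [ 0.466 -0.185]
9 [299.8 174.4] board [ 0.559 -0.139] tray [ 0.529 -0.176]
36 [287.7 177.9] board [ 0.604 -0.154] tray [ 0.576 -0.191]
167 [285.5 191.9] board [ 0.656 -0.102] tray [ 0.63  -0.138]
44 [378.4 210.5] board [0.48  0.183] tray [0.448 0.157]
side
26 [268.  167.1] board [0.538 0.257] tray [0.56  0.293]
10 [282.7 167. ] board [0.573 0.23 ] tray [0.597 0.264]
68 [266.5 190. ] board [0.479 0.183] tray [0.499 0.216]
85 [376.8 263.7] board [ 0.553 -0.21 ] tray [ 0.575 -0.192]
16 [356.1 262.9] board [ 0.512 -0.174] tray [ 0.533 -0.154]
195 [344.4 282. ] board [ 0.45  -0.198] tray [ 0.469 -0.18 ]
```

Call:
{"api": "move_arm", "payload": {
  "xyz": [
    [0,0.3,3.0],
    [-0.6,2.5,3.0],
    [-0.8,4.0,0],
    [-0.8,4.0,0],
    [-0.8,4.0,0],
    [-0.8,4.0,0],
    [-0.6,4.0,0],
    [-0.6,4.0,0]
  ],
  "twist": [0,0,0,0,0,0,0,0],
  "fingers": [0.24,0.24,0.24,0.24,0.24,0.24,0.24,0.24]
}}

```text
time: 14.8
position: [0.4854, 0.092, 0.1959]
ee_rot: [-2.354, -2.079, -0.001]
force: [0.9, 0.3, -0.0]
grip_width: 0.238
gripper_force: 0.0
```

```bash
python3 look.py c
```

```text
14.8 [0.48541234 0.09195649 0.19585785] [ 0.9  0.3 -0. ]
scene
68 [310.7 165.9] board [ 0.497 -0.148] tray [ 0.466 -0.186]
35 [287.6 178. ] board [ 0.604 -0.154] tray [ 0.576 -0.191]
8 [299.6 174.6] board [ 0.56  -0.139] tray [ 0.53  -0.175]
168 [285.6 191.6] board [ 0.656 -0.103] tray [ 0.629 -0.139]
33 [379.  210.4] board [0.478 0.184] tray [0.445 0.158]
side
84 [380.  168.2] board [0.804 0.039] tray [0.836 0.066]
68 [266.9 189.8] board [0.481 0.183] tray [0.501 0.216]
21 [377.1 189.2] board [ 0.736 -0.019] tray [0.766 0.007]
300 [375.6 212.5] board [ 0.671 -0.081] tray [ 0.698 -0.058]
72 [358.9 259.8] board [ 0.524 -0.171] tray [ 0.546 -0.152]
89 [376.8 263.6] board [ 0.553 -0.21 ] tray [ 0.576 -0.192]
198 [344.5 281.9] board [ 0.45  -0.198] tray [ 0.469 -0.18 ]
```

View pics/side_c.png

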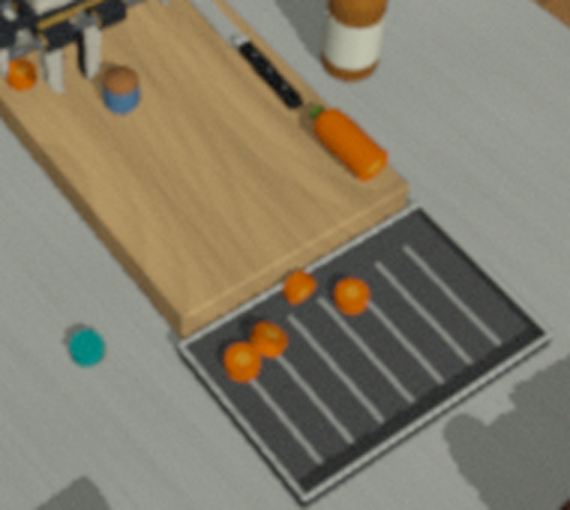

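E is tilted just inside the tray wall, at side pixel (359,260), about 16 mm inside it. The other slices lie flat. C is the last one.

Call:
{"api": "move_arm", "payload": {
  "xyz": [
    [0,3.4,0],
    [0,3.4,0],
    [0,3.4,0],
    [0,3.6,0],
    [0,0,-1.5],
    [0,0,-1.5],
    [0,0,-1.5],
    [0,0,-1.0]
  ],
  "twist": [0,0,0,0,0,0,0,0],
  "fingers": [0.24,0.24,0.24,0.24,0.24,0.24,0.24,0.24]
}}

```text
time: 15.57
position: [0.4854, 0.2276, 0.1394]
ee_rot: [-2.353, -2.079, 0.002]
force: [-0.0, -0.2, -0.3]
grip_width: 0.237
gripper_force: 0.0
```

Call:
{"api": "move_arm", "payload": {
  "xyz": [
    [0,0,-0.5],
    [0,-0.6,0],
    [-0.1,-0.8,0],
    [-0.1,-0.6,0],
    [-0.1,-0.6,0],
    [-0.1,-0.8,0],
    [-0.1,-1.0,0],
    [-0.1,-1.0,0]
  ],
  "twist": [0,0,0,0,0,0,0,0],
  "fingers": [0.24,0.24,0.24,0.24,0.24,0.24,0.24,0.24]
}}

```text
time: 16.23
position: [0.4806, 0.1716, 0.1362]
ee_rot: [2.357, 2.077, 0.001]
force: [0.8, -0.2, 1.2]
grip_width: 0.24
gripper_force: 0.2
```

```bash
python3 look.py
```

```text
16.2333 [0.48057218 0.17160432 0.13615404] [ 0.8 -0.2  1.2]
scene
67 [310.7 165.9] board [ 0.497 -0.148] tray [ 0.465 -0.185]
34 [287.6 177.9] board [ 0.604 -0.154] tray [ 0.576 -0.192]
8 [299.6 174.6] board [ 0.56  -0.139] tray [ 0.53  -0.175]
166 [285.6 191.6] board [ 0.655 -0.103] tray [ 0.629 -0.139]
side
82 [379.7 168.4] board [0.802 0.039] tray [0.834 0.066]
20 [377.1 189.3] board [ 0.736 -0.019] tray [0.766 0.006]
68 [273.1 196.3] board [0.48  0.151] tray [0.5   0.183]
301 [375.7 212.7] board [ 0.671 -0.082] tray [ 0.698 -0.059]
73 [358.9 259.9] board [ 0.524 -0.171] tray [ 0.546 -0.152]
88 [376.8 263.6] board [ 0.553 -0.21 ] tray [ 0.575 -0.192]
195 [344.4 281.9] board [ 0.45  -0.198] tray [ 0.469 -0.18 ]
```

Call:
{"api": "move_arm", "payload": {
  "xyz": [
    [-0.1,-1.0,0],
    [-0.1,-1.0,0],
    [-0.1,-1.0,0],
    [-0.1,-1.0,0],
    [-0.1,-1.0,0],
    [-0.1,-1.0,0],
    [-0.1,-1.0,0],
    [-0.1,-1.0,0]
  ],
  "twist": [0,0,0,0,0,0,0,0],
  "fingers": [0.24,0.24,0.24,0.24,0.24,0.24,0.24,0.24]
}}

```text
time: 17.0
position: [0.4724, 0.0915, 0.1357]
ee_rot: [-2.357, -2.077, 0.0]
force: [0.7, 0.7, 0.7]
grip_width: 0.239
gripper_force: 0.1
```

Call:
{"api": "move_arm", "payload": {
  "xyz": [
    [-0.1,-1.0,0],
    [-0.1,-1.0,0],
    [-0.1,-1.0,0],
    [0,-1.0,0],
    [0,-1.0,0],
    [0.1,-1.0,0],
    [0.2,-1.0,0],
    [0.2,-1.0,0]
  ],
  "twist": [0,0,0,0,0,0,0,0],
  "fingers": [0.24,0.24,0.24,0.24,0.24,0.24,0.24,0.24]
}}

```text
time: 17.67
position: [0.4748, 0.0116, 0.1358]
ee_rot: [2.357, 2.077, 0.0]
force: [0.1, 0.4, 0.3]
grip_width: 0.241
gripper_force: 0.1
```

```bash
python3 look.py | grep -A12 side
```

```text
side
27 [268.  167.2] board [0.538 0.257] tray [0.56  0.293]
12 [282.7 166.9] board [0.574 0.23 ] tray [0.597 0.265]
81 [379.6 168.5] board [0.802 0.039] tray [0.834 0.066]
16 [375.8 189.3] board [ 0.733 -0.016] tray [0.762 0.009]
299 [375.7 212.6] board [ 0.671 -0.081] tray [ 0.698 -0.059]
77 [305.6 231.1] board [ 0.474 -0.008] tray [0.494 0.017]
72 [358.8 260. ] board [ 0.524 -0.171] tray [ 0.546 -0.152]
87 [376.7 263.7] board [ 0.552 -0.21 ] tray [ 0.575 -0.192]
195 [344.4 281.9] board [ 0.45  -0.198] tray [ 0.469 -0.18 ]
```

Call:
{"api": "move_arm", "payload": {
  "xyz": [
    [0.2,-1.0,0],
    [0.2,-1.0,0],
    [0.2,-1.0,0],
    [0.2,-1.0,0],
    [0.2,-1.0,0],
    [0.2,-1.0,0],
    [0.2,-1.0,0],
    [0.2,-1.0,0]
  ],
  "twist": [0,0,0,0,0,0,0,0],
  "fingers": [0.24,0.24,0.24,0.24,0.24,0.24,0.24,0.24]
}}

```text
time: 18.43
position: [0.4907, -0.0685, 0.1357]
ee_rot: [-2.357, -2.077, 0.0]
force: [-0.6, -0.9, -0.3]
grip_width: 0.242
gripper_force: 0.0
```

Call:
{"api": "move_arm", "payload": {
  "xyz": [
    [0.2,-1.0,0],
    [0.2,-1.0,0],
    [0.2,-1.2,0],
    [0.3,-1.4,0],
    [0.3,-1.7,0],
    [0.3,-1.9,0],
    [0.2,-2.0,0],
    [0,0,0]
  ],
  "twist": [0,0,0,0,0,0,0,0],
  "fingers": [0.24,0.24,0.24,0.24,0.24,0.24,0.24,0.24]
}}

```text
time: 19.1
position: [0.5075, -0.1754, 0.1361]
ee_rot: [2.361, 2.066, -0.003]
force: [0.1, -0.3, 0.0]
grip_width: 0.238
gripper_force: 0.0
```

Call:
{"api": "move_arm", "payload": {
  "xyz": [
    [0,0.3,3.0],
    [0,1.5,3.5],
    [0,2.0,3.5],
    [0,3.0,2.5],
    [0,4.0,1.0],
    [0,4.0,0],
    [0,4.0,0],
    [0,4.0,0]
  ],
  "twist": [0,0,0,0,0,0,0,0],
  "fingers": [0.24,0.24,0.24,0.24,0.24,0.24,0.24,0.24]
}}

```text
time: 19.77
position: [0.5069, 0.0607, 0.2713]
ee_rot: [-2.356, -2.077, -0.001]
force: [0.4, 0.5, 0.2]
grip_width: 0.24
gripper_force: 0.0
```

```bash
python3 look.py d
```

```text
19.7667 [0.50692571 0.06070879 0.27126645] [0.4 0.5 0.2]
scene
69 [310.5 166.1] board [ 0.499 -0.148] tray [ 0.467 -0.185]
35 [287.6 177.9] board [ 0.604 -0.154] tray [ 0.576 -0.192]
9 [299.3 174.8] board [ 0.561 -0.139] tray [ 0.532 -0.176]
166 [285.5 191.6] board [ 0.656 -0.103] tray [ 0.629 -0.139]
side
11 [282.8 167.1] board [0.573 0.229] tray [0.597 0.264]
80 [380.2 168.3] board [0.804 0.039] tray [0.836 0.066]
10 [267.2 168.1] board [0.534 0.256] tray [0.556 0.291]
18 [377.3 189.3] board [ 0.736 -0.019] tray [0.766 0.006]
301 [375.7 212.6] board [ 0.671 -0.081] tray [ 0.698 -0.058]
139 [354.7 262.5] board [ 0.51 -0.17] tray [ 0.531 -0.151]
90 [376.7 263.6] board [ 0.553 -0.209] tray [ 0.575 -0.191]
200 [344.5 282. ] board [ 0.45  -0.198] tray [ 0.469 -0.18 ]
```

View pics/side_d.png

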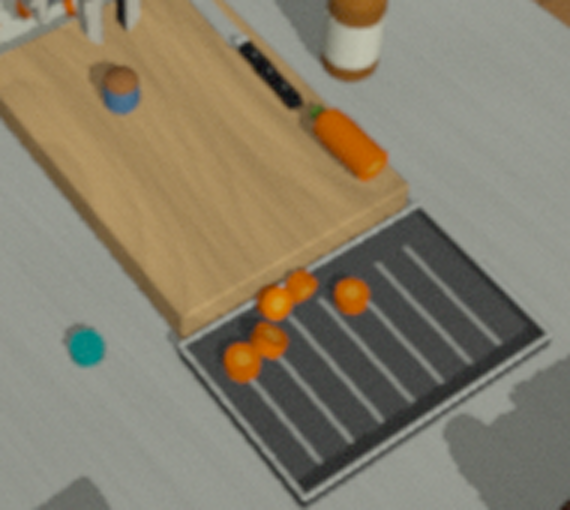

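C and E look tilted near the wall, at side pixels (352,266) and (360,260). I'll check them from straight above with the wrist camera.

Call:
{"api": "move_arm", "payload": {
  "xyz": [
    [0,-3.5,0.4],
    [0,-3.5,0.4],
    [0,-3.5,0.4],
    [0,-3.5,0.4],
    [0,-3.5,0.4],
    [0,-3.5,0.4],
    [0,-3.5,0.4],
    [0,0,0]
  ],
  "twist": [0,0,0,0,0,0,0,0],
  "fingers": [0.24,0.24,0.24,0.24,0.24,0.24,0.24,0.24]
}}

```text
time: 20.53
position: [0.5057, -0.196, 0.2998]
ee_rot: [2.365, 2.058, -0.006]
force: [0.5, -1.4, -0.5]
grip_width: 0.239
gripper_force: 0.0
```

```bash
python3 - <<'E'
from h import *
from workcell import sense,optics
s,I,K,E=wrist(sense,optics);print(s['position'],-E[:3,:3].T@E[:3,3])
cv2.imwrite('pics/w2.png',I)
for a,c,b in blobs(I,(4,170,110),(16,255,255),40)[1]: print(a,c.round(1),b,cast(K,E,c,.02)[:2].round(4))
E
```

```text
[ 0.50565084 -0.19603769  0.299798  ] [ 0.51636344 -0.12076138  0.38227144]
3777 [485.5  39.4] [462   0  50  83] [ 0.683  -0.0881]
979 [331.9 134.6] [305 124  58  26] [ 0.5238 -0.1576]
503 [381.7 159.7] [368 146  30  30] [ 0.5729 -0.1912]
1102 [283.5 165. ] [254 150  58  32] [ 0.4684 -0.1822]
```

View pics/w2.png

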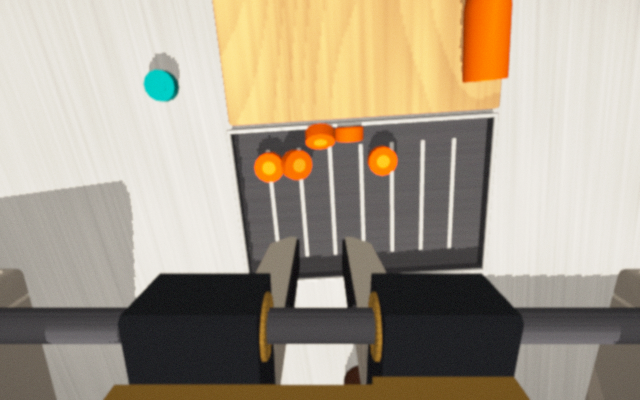

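From above, all five slices are inside the tray walls: (268,167), (297,165), (320,136), (349,133) and (383,160). Two of them lean on the near wall and have not moved between views. Handing in.

```bash
python3 -c "
from workcell import finish_job
print(finish_job())"
```

```text
the job is handed in; nothing more can be done
None
```

All five slices were swept into the dark oven tray, nothing else was seen to move in the last views, and the job was handed in at about 20.6 s of the 67 s allowed; the hand-in returned no verdict.

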